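# Charge and close the mill jar

### The arm

A 7-joint arm with a two-finger parallel gripper is mounted at the origin on the work surface. World frame = base frame: x ahead of the robot, y to its left, z up, the work surface at z = 0. Lengths are in m, angles in rad, forces in N, time in s.
With the tool pointing down it reaches from about 0.4 to 0.85 m from the base axis. Payload 10.4 kg.
Tool frame: the origin (TCP) lies between the finger pads; the fingertips stand ahead of it and the grasp point (between the pads) lies 3 mm ahead of it (r.tips_ahead is the z of the fingertips in the tool frame, in m); z points along the fingers, y is the line along which they close (so a half turn about z gives the same grasp; the last joint's range is limited). The gripper opens to 87 mm and grips with 3 to 60 N. Pads are 19 mm wide; open, the fingers measure 117 mm over their backs; the gripper's body (75 mm by 190 mm) begins 51 mm behind the grasp point.
Start: joints at [1.085, 0.332, -0.065, 1.46, 0.022, 1.35, -0.088], TCP at [0.279, -0.559, 0.245] pointing down, gripper open.
Joint ranges: [-2.6, 2.6], [-0.5, 2.12], [-1.47, 1.34], [0.16, 2.42], [-1.27, 4.41], [0.06, 2.06], [-2.6, 2.6]. Speed limits (rad/s): [2.22, 2.22, 2.79, 2.79, 3.14, 3.14, 3.14].

### API

Orientations are given as a unit quaternion [x, y, z, w].
In Python, from bench import telemetry, camera, get_calibration, r gives the robot as it stands.
- The arm moves only by the tool drive_tool, never from a script. Its argument "series" is one flat list of numbers, 7 for each row, row after row: the turn, a rotation vector about the tool's x, y, z in units of 5 degrees (1.0 is 5 degrees), then the shift along the tool's x, y, z in units of 40 mm (1.0 is 40 mm), then the opening, from -1 (shut) to 1 (fully open). A call has 1 to 10 rows; each row is the pose to reach, as a shift and turn from the pose commanded when the call began, along the tool's axes at that moment; what a row does not reach only later rows make up. A row lasts 1/12 s, in which the tool goes at most 41.7 mm and 7.16 degrees, less where a joint would pass 70% of its speed; a pose out of reach is approached as far as the arm can. A call with a gripper value outside its range is refused whole. The fingers move at their own pace and stop on an object; "grip_force" is the grip in N (left out, the last holds). Time passes only in rows, so rows that repeat a pose let the fingers close. It gives the time, the measured TCP pose, the force, the opening and the grip force at its end, in the units of the state.
- telemetry.read_state(): the state, without advancing time (a new reading comes with each control period).
- camera(name): name is "side" or "top"; returns the picture (384x512x3 uint8, red, green, blue); there is no depth.
- get_calibration(name): a dict with "fovy" (degrees; the focal length in pixels is half the picture's height over the tangent of half this angle, whatever the lens; pixels are square), "cx", "cy" (the principal point, pixels), "xyz" and "rotation" of the camera in the world. Camera axes: x right, y up, looking along -z (the intrinsics and any distortion apply to the point x, -y, -z); pixel columns grow to the right and rows downward; lengths in m; the calibration is good to about 2 mm. A picture is of the moment at which its call begins. get_calibration takes no time and is no camera call.
- r.close_job(): hands the job in; it is judged then, once.
The state is a dict: "time": time; "joint_positions": joint angles; "joint_vel": joint speeds; "joint_torque": joint torques, N m; "ee_pos": TCP position; "eef_rot": TCP orientation; "ft_force": force on the tool from outside, world axes, zero at the start; "torque": the same for the moment, N m; "width": finger opening in m; "grip_force": force on a finger pad.
Only numpy, scipy, OpenCV 4.12 (cv2) and the standard library are available. Lean on these libraries where they do the work, as an engineer would, in place of code of your own. Each camera call takes 0.05 s, during which the arm holds its last target. There are 200 camera calls.

### The job

Tip all five steel grinding balls out of the small aluminium cup into the jar of the bench mill, and stand the empty cup upright on the bench again. Then fit the knurled steel collar lid over the jar's neck, turn it until its hidden keyways drop over the pins, push it fully home against the spring and keep holding it there with the gripper: the job finishes while you are holding it pushed home. Leave the other things on the bench where they are.

Things in the scene. Friction and masses are not known exactly. Their poses are not given: they have to be found in the camera images.
- mill: Bench mill, fixed: white housing 170 x 170 mm, 45 mm high, a round steel grinding jar clamped upright in its middle. Origin: on the jar's axis at bench level, z up. Heights above the bench: jar body (80 mm across) up to 95 mm; above it the neck (49 mm across) up to the rim at 124 mm, its top 5 mm slimmed to 46 mm across as a lead-in.
- jar_mouth (a point): Centre of the jar's mouth, level with the rim (124 mm above the bench), z up. The bore is 41 mm wide and 69 mm deep.
- collar_home (a point): Where the collar's origin lies when it is fully home: on the jar's axis, 102 mm above the bench; the inside of its top then lies on the rim. Two round pins, 6 mm thick, stick out 4 mm from the neck one each side, 4 to 10 mm above this point; their direction round the neck differs every time and is not given by any yaw.
- seal (a joint): Spring-loaded sealing ring round the foot of the neck, pressed down by the collar: 0 = up, 0.004 m = pushed down by a fully home collar (stop at 0.006). The spring pushes back with about 3 N at 0 and 6.4 N at 0.004 m, more than the collar's weight, so a collar that is let go rises 4 mm.
- collar: Knurled steel collar lid, 66 mm across, 28 mm tall, 0.14 to 0.23 kg, closed on top, lying open side down on the bench. Origin: centre of its underside, z up. Bore 52 mm wide, 22 mm deep, under the 6 mm top. In the bore, hidden from view, four equal keyways 90 degrees apart, about 10.5 mm wide, open at the underside.
- collar_top (a point): Centre of the collar's top face, 28 mm above its underside. Put on the neck, the collar slides down 12 mm and stops on the pins (10 mm above home) unless keyways meet them. A turn of at most 90 degrees either way brings keyways over the pins (within about 4 degrees); then it goes down: free for 6 mm, the last 4 mm against the spring.
- cup: Small plain aluminium cup holding the five balls: 47 mm across at the foot, 59 mm at the rim, 60 mm tall, wall 2.5 mm, floor 4 mm, 0.07 to 0.12 kg. Origin: centre of its underside, z up.
- ball0_center (a point): Centre of a steel grinding ball, 14 mm across, 11 g, at first in the cup.
- ball1_center (a point): Centre of a steel grinding ball, 14 mm across, 11 g, at first in the cup.
- ball2_center (a point): Centre of a steel grinding ball, 14 mm across, 11 g, at first in the cup.
- ball3_center (a point): Centre of a steel grinding ball, 14 mm across, 11 g, at first in the cup.
- ball4_center (a point): Centre of a steel grinding ball, 14 mm across, 11 g, at first in the cup.
- reagent: Bystander: capped glass reagent bottle, 68 mm wide, 130 mm tall. Origin: centre of its underside.
- amber: Bystander: small amber glass bottle, 52 mm wide, 100 mm tall. Origin: centre of its underside.
- beaker: Bystander: empty white beaker, 68 mm wide, 75 mm tall, wider and taller than the ball cup. Origin: centre of its underside.
- plainlid: Bystander: smooth aluminium disc (a lid without knurling), 68 mm wide, 12 mm thick. Origin: centre of its underside.
- tipbox: Bystander: open box of pipette tips, 85 x 125 mm, 50 mm tall. Origin: centre of its underside.
- spatula: Bystander: thin steel lab spatula lying flat, 150 mm long, 5 mm thick. Origin: near its middle, on its underside.
- samplejar: Bystander: plastic sample jar with grey cap, 56 mm wide, 60 mm tall. Origin: centre of its underside.
There are look-alikes about, which are no part of the job. What is shaped like the cup but orange is not meant.

How it is judged:
By the outcome, as a careful person would: the job done as asked, in the order asked, and still so for the second after the job is handed in, while the arm keeps its last pose, push and grip.
It also fails if it takes over 72 s, if anything falls off the work surface, if the arm or the gripper's body presses on something with over 40 N, if the wrist force passes 120 N, or if a joint passes its speed limit or range.

## Working session

There is one attempt and no reset: what is moved stays moved. The work goes in short steps, Python scripts to look and compute and a tool call to move; the robot and the scene stay as the last step left them, time stands still between calls to the robot, and variables do not carry over. Pictures are saved under pics/ and viewed, at most 10 in all, crops included, and the job is handed in when it is done.

Besides the shell and the picture viewer there is one more tool, called after ">>>" as name(argument=value, ...), one argument or row to a line, values as JSON. drive_tool: Moves the arm, as the interface text tells. Its arguments: {"type":"object","properties":{"series":{"type":"array"},"grip_force":{"type":"number"}},"required":["series"]}

```bash
ls; mkdir -p pics
python3 - <<'E'
from bench import telemetry, camera, get_calibration, r
import cv2
for n in("top","side"):
    cv2.imwrite(f"pics/{n}0.png",cv2.cvtColor(camera(n),cv2.COLOR_RGB2BGR)); print(get_calibration(n))
print(telemetry.read_state(), r.tips_ahead)
E
```

```text
pics
{'fovy': 55.20029722637063, 'cx': 253.15540677818714, 'cy': 191.66485341474464, 'xyz': array([0.4039052 , 0.05659301, 1.08497448]), 'rotation': array([ 0.05003832, -0.04659794, -0.69637377,  0.71441471])}
{'fovy': 50.65938872228903, 'cx': 256.11332546349485, 'cy': 189.6187523063166, 'xyz': array([0.18973171, 0.7967798 , 0.83643122]), 'rotation': array([-0.08813688,  0.3984864 ,  0.88668913, -0.21730822])}
{'time': 0.1, 'joint_positions': array([ 1.08541278,  0.33280458, -0.0647412 ,  1.4608198 ,  0.02157121,
        1.3498805 , -0.08850407]), 'joint_vel': array([-0.00076054, -0.00212936,  0.003293  , -0.0022986 ,  0.00013133,
       -0.00057633,  0.00175751]), 'joint_torque': array([ 1.36255541e-03, -6.24544644e+01,  2.44783511e-02, -3.90719569e+01,
       -6.14711805e-02,  3.65845766e-02,  7.30567103e-05]), 'ee_pos': array([ 0.27892166, -0.55897665,  0.24385404]), 'eef_rot': array([ 9.73342591e-01,  2.29355246e-01, -1.45307937e-04, -5.91703729e-04]), 'ft_force': array([ 0.80224403, -0.05713083,  0.47189643]), 'torque': array([0.0069314 , 0.03322288, 0.01232225]), 'grip_force': 0.0, 'width': 0.086833200430574} 0.022
```

View pics/top0.png

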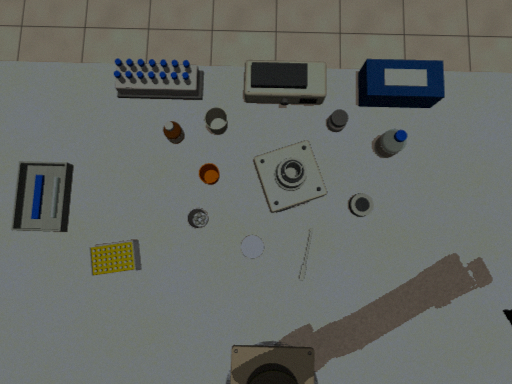

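View pics/side0.png

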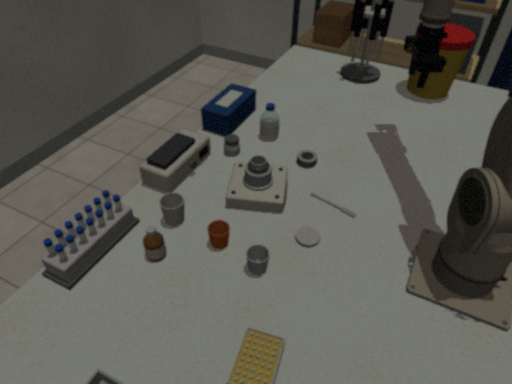

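Top view: ball cup at (199,217), mill jar at (291,173), probable collar at (360,205), plain lid (252,246), orange look-alike (209,173), beaker (216,121). Side view: cup (258,260), jar (258,170), collar (307,158). I'll enlarge the key regions.

```bash
cat > h.py <<'E'
import numpy as np, cv2
from scipy.spatial.transform import Rotation as R
from bench import telemetry, camera, get_calibration, r
def f(c): return 192/np.tan(np.radians(c["fovy"])/2)
def ray(n,u,v):
    c=get_calibration(n); d=np.array([(u-c["cx"])/f(c),-(v-c["cy"])/f(c),-1.])
    return c["xyz"],R.from_quat(c["rotation"]).apply(d)
def onplane(n,u,v,z):
    o,d=ray(n,u,v); return o+d*(z-o[2])/d[2]
def proj(n,p):
    c=get_calibration(n); q=R.from_quat(c["rotation"]).inv().apply(np.asarray(p)-c["xyz"])
    return np.array([c["cx"]+f(c)*q[...,0]/-q[...,2],c["cy"]-f(c)*q[...,1]/-q[...,2]])
def crop(im,u,v,w,h,k): return cv2.cvtColor(cv2.resize(im[v-h:v+h,u-w:u+w],None,fx=k,fy=k,interpolation=cv2.INTER_CUBIC),cv2.COLOR_RGB2BGR)
def circ(n,c,z,rad):
    a=np.linspace(0,2*np.pi,40); return proj(n,np.c_[c[0]+rad*np.cos(a),c[1]+rad*np.sin(a),0*a+z]).T
E
python3 - <<'E'
from h import *
t=cv2.imread("pics/top0.png")[...,::-1];s=cv2.imread("pics/side0.png")[...,::-1]
a=[crop(t,291,173,25,25,5),crop(t,199,217,25,25,5),crop(t,360,205,25,25,5)]
b=[crop(s,258,172,25,25,5),crop(s,258,260,25,25,5),crop(s,307,158,25,25,5)]
cv2.imwrite("pics/c1.png",np.clip(np.vstack([np.hstack(a),np.hstack(b)])*1.4,0,255))
for n,p,z in(("mill",(290,173),.124),("cup",(199,216),.06),("collar",(361,204),.028)): print(n,onplane("top",*p,z))
for n,p,z in(("mill",(258,163),.124),("cup",(258,253),.06),("collar",(307,157),.028)): print(n,onplane("side",*p,z))
E
```

```text
mill [ 0.58866142 -0.0336572   0.124     ]
cup [0.47247568 0.21285906 0.06      ]
collar [ 0.52123826 -0.24877559  0.028     ]
mill [ 0.58868844 -0.02074269  0.124     ]
cup [0.46345332 0.22317588 0.06      ]
collar [ 0.5147545  -0.23611856  0.028     ][ WARN:0@0.554] global loadsave.cpp:1063 imwrite_ Unsupported depth image for selected encoder is fallbacked to CV_8U.
```

View pics/c1.png

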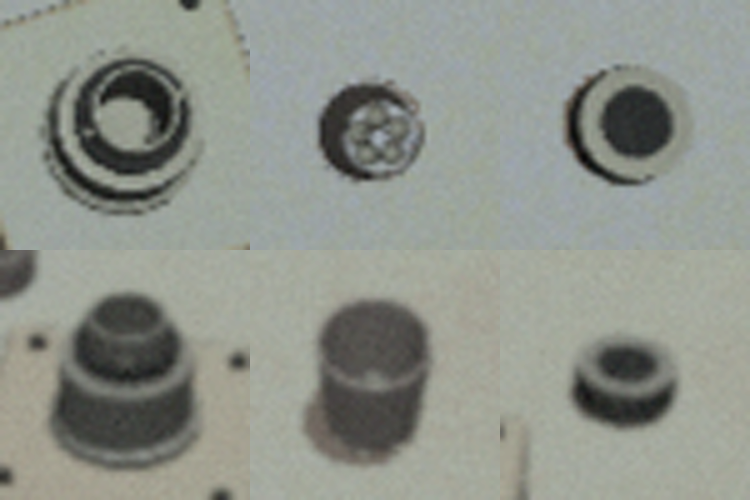

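Run:
```python
from h import *
t={"mill":(293.4,169,.124),"cup":(198.4,218,.06),"collar":(362,204.4,.028)}
s={"mill":(258,160,.124),"cup":(257.8,253.4,.06),"collar":(307.2,155.4,.028)}
ims={n:cv2.imread(f"pics/{n}0.png")[...,::-1] for n in("top","side")}
K=5;rows=[]
spec={"mill":[(.124,.023),(.095,.04),(.045,.04)],"cup":[(.06,.0295),(0,.0235)],"collar":[(.028,.033),(0,.033)]}
for n,d in(("top",t),("side",s)):
    row=[]
    for k in d:
        a=onplane("top",*t[k]);b=onplane("side",*s[k]); 
        if n=="top":print(k,a,b)
        u,v=map(int,d[k][:2]); im=np.clip(crop(ims[n],u,v,25,25,K)*1.4,0,255).astype(np.uint8)
        for c,col in((a,(0,0,255)),(b,(255,0,0))):
            for z,rad in spec[k]:
                p=(circ(n,c,z,rad)-[u-25,v-25]+.5)*K
                cv2.polylines(im,[p.astype(np.int32)],True,col,1)
        row.append(im)
    rows.append(np.hstack(row))
cv2.imwrite("pics/c2.png",np.vstack(rows))
print(proj("top",[0,0,0]),proj("side",[0,0,0]),proj("side",telemetry.read_state()["ee_pos"]),proj("top",telemetry.read_state()["ee_pos"]))
```

```text
mill [ 0.59971792 -0.04257463  0.124     ] [ 0.59498905 -0.03315654  0.124     ]
cup [0.46685393 0.21427758 0.06      ] [0.46332076 0.22451622 0.06      ]
collar [ 0.52014994 -0.2516442   0.028     ] [ 0.51742584 -0.2445921   0.028     ]
[271.00077321 389.59770833] [460.45015533 274.24232307] [417.15728448  72.62626406] [531.1476007  306.50702397]
```

View pics/c2.png

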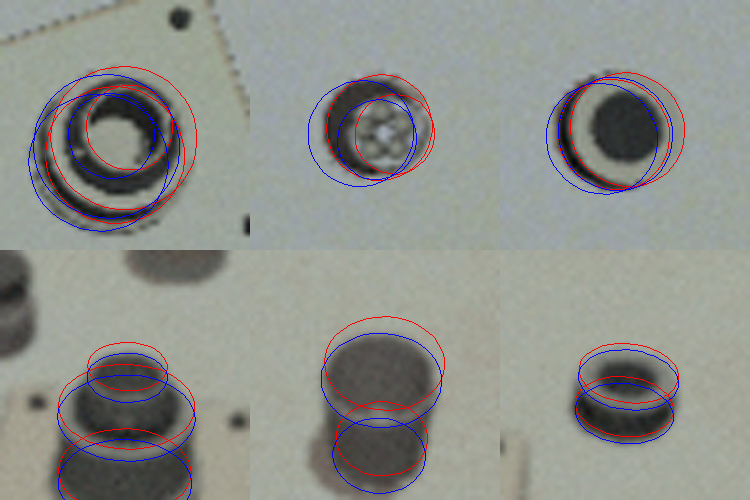

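Overlays show my eye-picked pixels off by 1–2 px; I'll measure by blobs: the mill's four dark corner screws (z=0.045), the collar's dark top disc, and the cup's silhouette.

Run:
```python
from h import *
from h import R
for n,boxes in(("top",{"mill":(252,138,330,214),"collar":(345,190,380,220),"cup":(184,202,214,232)}),("side",{"mill":(222,158,292,214),"collar":(292,145,322,172),"cup":(240,240,276,278)})):
    acc=np.mean([camera(n).astype(float) for _ in range(4)],0)
    g=acc.mean(2)
    for k,(x0,y0,x1,y1) in boxes.items():
        q=g[y0:y1,x0:x1]; th=np.median(q)*.6
        q=cv2.resize(q.astype(np.float32),None,fx=4,fy=4,interpolation=cv2.INTER_CUBIC)
        m=(q<th).astype(np.uint8)
        N,l,s,c=cv2.connectedComponentsWithStats(m)
        for i in range(1,N):
            if s[i,4]<50: continue
            uv=(c[i]+.5)/4-.5+[x0,y0]; b=s[i,:4]/4+[x0-.5,y0-.5,0,0]
            z={"mill":.045,"collar":.028,"cup":.03}[k]
            print(n,k,uv.round(1),"bbox",b.round(1),"area",s[i,4]/16,onplane(n,*uv,z).round(4))
```

```text
top mill [303.5 147.3] bbox [301.2 145.2   4.2   4.2] area 13.8125 [ 0.6807 -0.0793  0.045 ]
top mill [261.9 160.8] bbox [260.  158.8   3.8   4. ] area 11.5 [0.6377 0.0406 0.045 ]
top mill [278.2 195.3] bbox [252.8 159.   70.5  53.2] area 172.375 [ 0.5383 -0.0082  0.045 ]
top mill [292.  170.9] bbox [280.2 159.2  23.2  23.2] area 287.5 [ 0.6101 -0.0466  0.045 ]
top mill [284.1 181.2] bbox [275.  164.   26.2  24. ] area 87.6875 [ 0.5796 -0.0244  0.045 ]
top mill [318.2 188.6] bbox [316.2 186.5   4.    4. ] area 13.625 [ 0.5605 -0.1222  0.045 ]
top mill [275.9 202.5] bbox [273.5 200.5   4.5   4. ] area 13.1875 [ 0.5174 -0.0019  0.045 ]
top collar [352.1 207. ] bbox [348.  194.   14.5  22.5] area 66.0 [ 0.5117 -0.223   0.028 ]
top collar [361.8 204. ] bbox [354.5 196.8  14.5  14.5] area 157.375 [ 0.5212 -0.2512  0.028 ]
top cup [193.6 216.5] bbox [187.2 208.5  17.5  19. ] area 128.3125 [0.4727 0.233  0.03  ]
top cup [198.5 216.7] bbox [196.  215.    5.8   3.8] area 9.3125 [0.4724 0.2189 0.03  ]
top cup [202.8 219.8] bbox [201.  218.5   3.2   2.5] area 3.625 [0.464  0.2061 0.03  ]
top cu
[... 477 characters left out ...]
[243.2 171.5  27.5  15.2] area 269.875 [ 0.5985 -0.0359  0.045 ]
side mill [233.  191.9] bbox [231.2 190.5   3.2   2.8] area 6.875 [0.6354 0.0442 0.045 ]
side mill [276.7 196.4] bbox [275.  195.    3.2   2.8] area 7.125 [0.5153 0.0017 0.045 ]
side mill [254.7 205.5] bbox [225.8 196.2  59.2  16. ] area 480.5 [0.5538 0.065  0.045 ]
side collar [306.9 155.3] bbox [300.8 151.8  12.2   7.5] area 72.1875 [ 0.5184 -0.2445  0.028 ]
side collar [305.6 163.3] bbox [296.  157.2  20.2  10.5] area 119.5 [ 0.5061 -0.2026  0.028 ]
side cup [257.6 252.8] bbox [247.5 246.   19.8  13.8] area 199.375 [0.4752 0.201  0.03  ]
side cup [256.6 267.6] bbox [247.  260.   19.8  15. ] area 195.75 [0.4564 0.2433 0.03  ]
```

Mill centre from screws ≈ (0.598, −0.039), collar ≈ (0.520, −0.248), cup ≈ (0.4655, 0.2205). Plan: grasp the cup from its left side with the tool nearly horizontal, so that a roll about tool z pours. I start moving while checking the neighbours.

>>> drive_tool(
  series=[0,0,-12.7,8.7,-5.1,-1.65,1,0,0,-12.7,8.7,-5.1,-1.65,1,0,0,-12.7,8.7,-5.1,-1.65,1,0,0,-12.7,8.7,-5.1,-1.65,1,0,0,-12.7,8.7,-5.1,-1.65,1,0,0,-12.7,8.7,-5.1,-1.65,1,0,0,-12.7,8.7,-5.1,-1.65,1,0,0,-12.7,8.7,-5.1,-1.65,1,0,0,-12.7,8.7,-5.1,-1.65,1,0,0,-12.7,8.7,-5.1,-1.65,1],
)

```text
time: 1.33
ee_pos: [0.5007, -0.2182, 0.3115]
eef_rot: [0.704, 0.71, 0.0, 0.0]
ft_force: [0.7, -0.4, 0.3]
width: 0.0871
grip_force: 0.0
```

```bash
cat >> h.py <<'E'
def rows(p,q,s=None):
    """row numbers (turn, shift) from the present pose to TCP position p, rotation q"""
    s=s or telemetry.read_state(); R0=R.from_quat(s["eef_rot"])
    print("row",np.r_[(R0.inv()*q).as_rotvec(degrees=True)/5,R0.inv().apply(np.asarray(p)-s["ee_pos"])/.04].round(2),"mm",1e3*np.linalg.norm(p-s["ee_pos"]).round(4))
def st():
    s=telemetry.read_state(); m=R.from_quat(s["eef_rot"]).as_matrix()
    print("t",round(s["time"],2),"p",s["ee_pos"].round(4),"x",m[:,0].round(3),"z",m[:,2].round(3),"j",s["joint_positions"].round(2),"w",round(s["width"],4),"F",s["ft_force"].round(1),"g",round(s["grip_force"],1)); return s
def side(theta,dirn=-1): # tool pointing to y*dirn, theta deg below horizontal, tool y = +x
    t=np.radians(theta); z=np.array([0,dirn*np.cos(t),-np.sin(t)]); y=np.array([1.,0,0])
    return R.from_matrix(np.c_[np.cross(y,z),y,z])
E
python3 - <<'E'
from h import *
st()
for n,p,z in(("tipTL",(90,247),.05),("tipTR",(133,240),.05),("tipBR",(135,270),.05),("orange",(209,168),.06),("beaker",(216,114),.075),("lid",(252,246),.012),("amber",(173,130),.08),("reag",(398,138),.12)): print(n,onplane("top",*p,z).round(3))
E
```

```text
t 1.33 p [ 0.5007 -0.2182  0.3115] x [-0.009  1.    -0.   ] z [ 0.001 -0.    -1.   ] j [ 0.72  0.16 -0.44  1.55  0.07  1.45  0.28] w 0.0871 F [ 0.7 -0.4  0.3] g 0.0
tipTL [0.379 0.515 0.05 ]
tipTR [0.401 0.396 0.05 ]
tipBR [0.319 0.385 0.05 ]
orange [0.61  0.191 0.06 ]
beaker [0.764 0.175 0.075]
lid [0.393 0.063 0.012]
amber [0.712 0.295 0.08 ]
reag [ 0.693 -0.325  0.12 ]
```

>>> drive_tool(
  series=[0,0,0,10,0.5,0,1,0,0,0,10,0.5,0,1,0,0,0,10,0.5,0,1,0,0,0,10,0.5,0,1,0,0,0,10,0.5,0,1,0,0,0,10,0.5,0,1,0,0,0,10,0.5,0,1,0,0,0,10,0.5,0,1,0,0,0,10,0.5,0,1,0,0,0,10,0.5,0,1],
)

```text
time: 2.17
ee_pos: [0.5182, 0.1833, 0.3109]
eef_rot: [0.706, 0.708, 0.001, -0.0]
ft_force: [0.1, -0.4, -0.8]
width: 0.0873
grip_force: 0.0
```

>>> drive_tool(
  series=[0,-14,0,5.5,-1,1.5,1,0,-14,0,5.5,-1,1.5,1,0,-14,0,5.5,-1,1.5,1,0,-14,0,5.5,-1,1.5,1,0,-14,0,5.5,-1,1.5,1,0,-14,0,5.5,-1,1.5,1,0,-14,0,5.5,-1,1.5,1,0,-14,0,5.5,-1,1.5,1,0,-14,0,5.5,-1,1.5,1,0,-14,0,5.5,-1,1.5,1],
)

```text
time: 3.0
ee_pos: [0.4818, 0.3896, 0.2344]
eef_rot: [0.644, 0.651, -0.301, 0.267]
ft_force: [-1.1, -0.0, -1.5]
width: 0.0871
grip_force: 0.0
```

Run:
```python
from h import *
st(); q=side(20); z=q.as_matrix()[:,2]; c=np.array([.4655,.2205,.036])
rows(c-z*.13,q); rows(c-z*.013,q)
```

```text
t 3.0 p [0.4818 0.3896 0.2344] x [-0.029  0.678 -0.735] z [-0.039 -0.735 -0.676] j [-0.95  0.81 -0.03  0.99  0.47  2.05 -0.9 ] w 0.0871 F [-1.1 -0.  -1.5] g 0.0
row [-0.38 -4.53  0.41  2.04 -0.21  3.48] mm 161.8
row [-0.38 -4.53  0.41  0.92 -0.14  6.18] mm 250.0
```

Left approach hits joint 6's limit (2.05). I'll come from the right instead (tool pointing +y).

Run:
```python
from h import *
rows(np.array([.48,.18,.30]),side(90,1))
```

```text
row [-0.56  9.47  0.13 -4.76 -0.07  2.75] mm 219.70000000000002
```

>>> drive_tool(
  series=[-0.56,9.5,0.13,-4.8,0,2.75,1,-0.56,9.5,0.13,-4.8,0,2.75,1,-0.56,9.5,0.13,-4.8,0,2.75,1,-0.56,9.5,0.13,-4.8,0,2.75,1,-0.56,9.5,0.13,-4.8,0,2.75,1,-0.56,9.5,0.13,-4.8,0,2.75,1,-0.56,9.5,0.13,-4.8,0,2.75,1,-0.56,9.5,0.13,-4.8,0,2.75,1,-0.56,9.5,0.13,-4.8,0,2.75,1],
)

```text
time: 3.75
ee_pos: [0.4836, 0.1751, 0.3022]
eef_rot: [0.709, 0.705, 0.003, -0.001]
ft_force: [0.0, 0.5, -0.5]
width: 0.0875
grip_force: 0.0
```

>>> drive_tool(
  series=[0,13,0,-2.5,-0.25,3,1,0,13,0,-2.5,-0.25,3,1,0,13,0,-2.5,-0.25,3,1,0,13,0,-2.5,-0.25,3,1,0,13,0,-2.5,-0.25,3,1,0,13,0,-2.5,-0.25,3,1,0,13,0,-2.5,-0.25,3,1,0,13,0,-2.5,-0.25,3,1,0,13,0,-2.5,-0.25,3,1,0,13,0,-2.5,-0.25,3,1],
)

```text
time: 4.58
ee_pos: [0.4723, 0.0784, 0.1785]
eef_rot: [0.595, 0.593, 0.382, -0.385]
ft_force: [-1.4, 0.4, -0.2]
width: 0.0875
grip_force: 0.0
```

Run:
```python
from h import *
st(); q=side(25,1); z=q.as_matrix()[:,2]; c=np.array([.4655,.2205,.036])
rows(c-z*.13,q); rows(c-z*.013,q)
```

```text
t 4.58 p [0.4723 0.0784 0.1785] x [0.004 0.412 0.911] z [-0.002  0.911 -0.412] j [ 0.13  0.43  0.25  1.97 -1.1   1.56  0.91] w 0.0875 F [-1.4  0.4 -0.2] g 0.0
row [-0.02 -0.14 -0.05 -1.75 -0.16  1.45] mm 91.1
row [-0.02 -0.14 -0.05 -1.78 -0.15  4.38] mm 189.20000000000002
```

>>> drive_tool(
  series=[0,-0.14,0,-1.75,-0.16,1.45,1,0,-0.14,0,-1.75,-0.16,1.45,1,0,-0.14,0,-1.75,-0.16,1.45,1,0,-0.14,0,-1.75,-0.16,2,1,0,-0.14,0,-1.76,-0.16,2.5,1,0,-0.14,0,-1.77,-0.16,3,1,0,-0.14,0,-1.78,-0.16,3.5,1,0,-0.14,0,-1.78,-0.15,4,1,0,-0.14,0,-1.78,-0.15,4.3,1,0,-0.14,0,-1.78,-0.15,4.38,1],
)

```text
time: 5.42
ee_pos: [0.4667, 0.2102, 0.0435]
eef_rot: [0.596, 0.598, 0.378, -0.379]
ft_force: [-0.3, -0.1, -0.0]
width: 0.0875
grip_force: 0.0
```

Run:
```python
from h import *
s=st(); t=camera("top"); sd=camera("side")
a=crop(t,199,217,32,32,6); b=crop(sd,258,258,32,32,6)
cv2.imwrite("pics/g1.png",np.clip(np.hstack([a,b]).astype(float)*1.4,0,255).astype(np.uint8))
```

```text
t 5.42 p [0.4667 0.2102 0.0435] x [-0.001  0.427  0.904] z [-0.003  0.904 -0.427] j [ 0.16  0.62 -0.08  2.07 -1.25  1.18  1.07] w 0.0875 F [-0.3 -0.1 -0. ] g 0.0
```

View pics/g1.png

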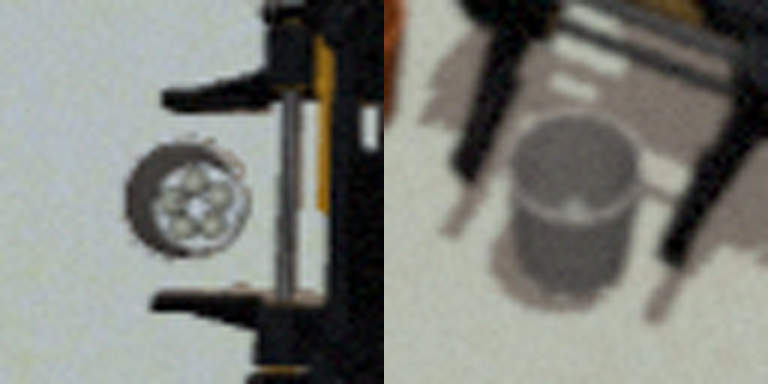

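Fingers straddle the cup: cup rim centred at row 200 between fingers at rows ~100 and ~300, tips ~14 mm past its axis. Close.

>>> drive_tool(
  series=[0,0,0,0,0,0,-1,0,0,0,0,0,0,-1,0,0,0,0,0,0,-1,0,0,0,0,0,0,-1,0,0,0,0,0,0,-1,0,0,0,0,0,0,-1,0,0,0,0,0,0,-1,0,0,0,0,0,0,-1],
  grip_force=25,
)

```text
time: 6.18
ee_pos: [0.4676, 0.2069, 0.0429]
eef_rot: [0.598, 0.597, 0.378, -0.377]
ft_force: [-1.2, -2.7, 2.0]
width: 0.0543
grip_force: 24.8
```

>>> drive_tool(
  series=[0,0,0,0.18,0,-0.09,-1,0,0,0,0.5,0,-0.24,-1,0,0,0,1,0,-0.48,-1,0,0,0,1.5,0,-0.72,-1,0,0,0,2.2,0,-1.05,-1,0,0,0,2.8,0,-1.3,-1,0,0,0,3.4,0,-1.6,-1,0,0,0,3.8,0,-1.8,-1,0,0,0,3.8,0,-1.8,-1],
)

```text
time: 6.93
ee_pos: [0.4686, 0.2072, 0.2149]
eef_rot: [0.597, 0.598, 0.38, -0.375]
ft_force: [0.7, -0.2, -1.4]
width: 0.0548
grip_force: 24.9
```

Run:
```python
from h import *
s=st(); t=camera("top"); sd=camera("side")
u,v=map(int,proj("top",s["ee_pos"]));a=crop(t,u,v,32,32,6);u,v=map(int,proj("side",s["ee_pos"])); b=crop(sd,u,v,32,32,6)
cv2.imwrite("pics/g2.png",np.clip(np.hstack([a,b]).astype(float)*1.4,0,255).astype(np.uint8))
```

```text
t 6.93 p [0.4686 0.2072 0.2149] x [-0.005  0.43   0.903] z [ 0.005  0.903 -0.43 ] j [ 0.15  0.26 -0.05  2.06 -1.17  1.32  0.73] w 0.0548 F [ 0.7 -0.2 -1.4] g 24.9
```

View pics/g2.png

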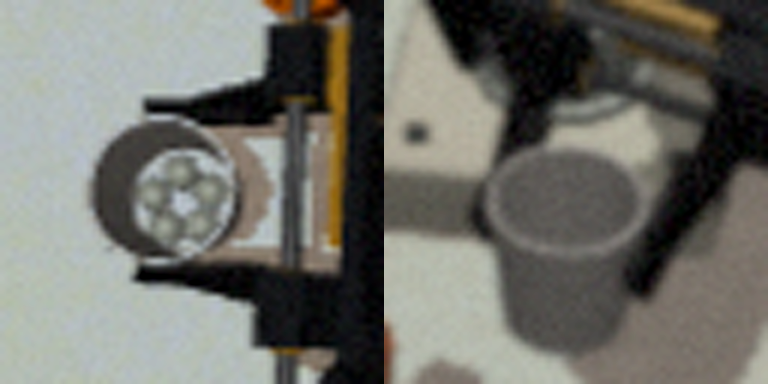

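The cup is held upright with all five balls inside; rim centre at crop px (166,190) top and (183,200) side. Now compute the cup's offset in the tool frame and test the roll sense of joint 7 with a small roll while heading to the mill.

Run:
```python
from h import *
s=st(); p=s["ee_pos"]; z=p[2]-.0429+.06
for n,c in(("top",(166,190)),("side",(183,200))):
    u,v=map(int,proj(n,p)); w=onplane(n,u-32+(c[0]+.5)/6-.5,v-32+(c[1]+.5)/6-.5,z); print(n,w.round(4),(w-p).round(4))
q=side(25,1); rows(np.array([.575,-.06,.245]),q)
def lip(roll,off=.0136,h=.0171,hg=.0429):
    # cup axis: through TCP + off along world y (held pose); base hg below TCP
    Rr=R.from_rotvec(np.radians(roll)*q.as_matrix()[:,2]); u=Rr.apply([0,0,1.])
    low=np.array([0,0,-1.])-u*(-u[2]); low/=np.linalg.norm(low)
    rim=Rr.apply([0,off,.06-hg]); return np.degrees(np.arccos(u[2])),rim+low*.0295,u
for a in(90,100,110,120,130,140,150,-120,-130): t,l,u=lip(a); print(a,round(t,1),"lip-TCP mm",(l*1e3).round(1),"mouth dir",u.round(2))
```

```text
t 7.03 p [0.4674 0.2071 0.2112] x [-0.001  0.431  0.903] z [ 0.003  0.903 -0.431] j [ 0.15  0.27 -0.05  2.06 -1.17  1.32  0.73] w 0.0545 F [-1.1  0.2 -1.4] g 24.9
top [0.4692 0.2174 0.2283] [0.0018 0.0103 0.0171]
side [0.4634 0.2256 0.2283] [-0.004   0.0184  0.0171]
row [ 0.04  0.1   0.01 -2.12  2.71 -6.38] mm 290.0
90 79.7 lip-TCP mm [ 26.1   2.6 -31.2] mouth dir [ 0.91 -0.38  0.18]
100 87.9 lip-TCP mm [ 21.9   2.6 -35. ] mouth dir [ 0.89 -0.45  0.04]
110 95.9 lip-TCP mm [ 17.4   3.1 -38.1] mouth dir [ 0.85 -0.51 -0.1 ]
120 103.4 lip-TCP mm [ 12.9   4.2 -40.5] mouth dir [ 0.78 -0.57 -0.23]
130 110.4 lip-TCP mm [  8.6   5.8 -42.2] mouth dir [ 0.69 -0.63 -0.35]
140 116.8 lip-TCP mm [  5.    7.8 -43.2] mouth dir [ 0.58 -0.68 -0.45]
150 122.2 lip-TCP mm [  2.2  10.1 -43.8] mouth dir [ 0.45 -0.71 -0.53]
-120 103.4 lip-TCP mm [-12.9   4.2 -40.5] mouth dir [-0.78 -0.57 -0.23]
-130 110.4 lip-TCP mm [ -8.6   5.8 -42.2] mouth dir [-0.69 -0.63 -0.35]
```

>>> drive_tool(
  series=[0,0.1,0,0,0.6,-1,-1,0,0.1,0,-0.4,1,-2,-1,0,0.1,0,-0.9,1.5,-3,-1,0,0.1,0,-1.4,2,-4,-1,0,0.1,0,-1.8,2.4,-5,-1,0,0.1,0,-2,2.6,-5.8,-1,0,0.1,0,-2.1,2.7,-6.3,-1,0,0.1,0,-2.1,2.7,-6.4,-1,0,0.1,0,-2.1,2.7,-6.4,-1],
)

```text
time: 7.78
ee_pos: [0.5749, -0.0634, 0.243]
eef_rot: [0.599, 0.594, 0.381, -0.379]
ft_force: [-0.3, 0.0, -2.4]
width: 0.0545
grip_force: 24.9
```

>>> drive_tool(
  series=[0,0,1,0,0,0,-1,0,0,2,0,0,0,-1,0,0,3,0,0,0,-1,0,0,3,0,0,0,-1,0,0,3,0,0,0,-1],
)

```text
time: 8.2
ee_pos: [0.5744, -0.0591, 0.2443]
eef_rot: [0.668, 0.513, 0.328, -0.426]
ft_force: [0.1, 0.5, -1.7]
width: 0.0545
grip_force: 24.9
```

Run:
```python
from h import *
st()
```

```text
t 8.2 p [ 0.5744 -0.0591  0.2443] x [0.257 0.406 0.877] z [ 0.001  0.907 -0.421] j [ 0.38  0.6   0.16  1.51 -1.01  1.77  0.47] w 0.0545 F [ 0.1  0.5 -1.7] g 24.9
```

Positive roll lowers j7, leaving ample range. Compute the pour sequence keeping the lip over the mouth.

```bash
cat > pour.py <<'E'
from h import *
q=side(25,1); z=q.as_matrix()[:,2]; M=np.array([.598,-.039,.124])
def pose(roll,hgt,d=.008,off=.014,hg=.0429):
    Rr=R.from_rotvec(np.radians(roll)*z); u=Rr.apply([0,0,1.])
    low=np.array([0,0,-1.])+u*u[2]; low/=np.linalg.norm(low)
    lip=Rr.apply([0,off,.06-hg])+low*.0295; h=u*[1,1,0]; h/=np.linalg.norm(h)
    return M-d*h+[0,0,hgt]-lip, Rr*q
def seq(s,lst):
    for a,h,*d in lst:
        p,Q=pose(a,h,*d); R0=R.from_quat(s["eef_rot"])
        print(a,np.r_[(R0.inv()*Q).as_rotvec(degrees=True)/5,R0.inv().apply(p-s["ee_pos"])/.04].round(2).tolist())
    return {"ee_pos":p,"eef_rot":Q.as_quat()}
E
python3 - <<'E'
from pour import *
s=telemetry.read_state()
s=seq(s,[(30,.06),(50,.05),(70,.04),(85,.03)]); print()
s=seq(s,[(87,.022),(89,.02),(91,.018),(93,.016),(95,.014),(97,.013),(99,.012),(101,.011),(103,.010),(105,.009)]); print()
s=seq(s,[(107,.008),(110,.008),(113,.008),(116,.008),(119,.008),(122,.008),(126,.008),(130,.008),(134,.009),(138,.01)])
E
```

```text
30 [0.0, -0.02, 3.02, -1.37, -0.18, 0.9]
50 [-0.0, -0.02, 7.02, -1.29, -0.2, 0.96]
70 [-0.01, -0.02, 11.02, -1.21, -0.12, 1.03]
85 [-0.01, -0.02, 14.02, -1.21, 0.01, 1.09]

87 [0.0, -0.0, 0.4, 0.01, 0.16, 0.08]
89 [0.0, -0.0, 0.8, 0.02, 0.19, 0.09]
91 [0.0, -0.0, 1.2, 0.04, 0.21, 0.11]
93 [0.0, -0.0, 1.6, 0.06, 0.24, 0.13]
95 [-0.0, 0.0, 2.0, 0.08, 0.27, 0.14]
97 [-0.0, -0.0, 2.4, 0.1, 0.28, 0.15]
99 [0.0, -0.0, 2.8, 0.13, 0.28, 0.15]
101 [0.0, -0.0, 3.2, 0.15, 0.29, 0.15]
103 [-0.0, -0.0, 3.6, 0.17, 0.3, 0.16]
105 [0.0, -0.0, 4.0, 0.2, 0.31, 0.16]

107 [-0.0, 0.0, 0.4, 0.03, 0.0, 0.0]
110 [-0.0, -0.0, 1.0, 0.06, -0.03, -0.01]
113 [-0.0, 0.0, 1.6, 0.09, -0.05, -0.02]
116 [0.0, -0.0, 2.2, 0.12, -0.08, -0.03]
119 [-0.0, 0.0, 2.8, 0.15, -0.1, -0.04]
122 [-0.0, 0.0, 3.4, 0.18, -0.12, -0.05]
126 [-0.0, 0.0, 4.2, 0.23, -0.14, -0.07]
130 [-0.0, 0.0, 5.0, 0.27, -0.16, -0.08]
134 [-0.0, 0.0, 5.8, 0.31, -0.2, -0.11]
138 [0.0, -0.0, 6.6, 0.34, -0.24, -0.14]
```

>>> drive_tool(
  series=[0,0,1.4,-0.7,-0.1,0.4,-1,0,0,2.8,-1.37,-0.18,0.9,-1,0,0,4.2,-1.35,-0.18,0.92,-1,0,0,5.6,-1.32,-0.2,0.94,-1,0,0,7,-1.29,-0.2,0.96,-1,0,0,8.4,-1.27,-0.18,0.98,-1,0,0,9.8,-1.24,-0.15,1,-1,0,0,11,-1.21,-0.12,1.03,-1,0,0,12,-1.21,-0.07,1.05,-1,0,0,13,-1.21,-0.04,1.07,-1],
)

```text
time: 9.03
ee_pos: [0.5607, -0.0402, 0.1847]
eef_rot: [0.84, 0.072, 0.047, -0.536]
ft_force: [0.8, -0.4, -2.0]
width: 0.0545
grip_force: 24.9
```

Run:
```python
from pour import *
s=st(); t=camera("top"); sd=camera("side")
u,v=map(int,proj("top",M));a=crop(t,u,v,32,32,6);u,v=map(int,proj("side",M)); b=crop(sd,u,v,32,32,6)
cv2.imwrite("pics/g3.png",np.clip(np.hstack([a,b]).astype(float)*1.4,0,255).astype(np.uint8))
seq(s,[(85,.024),(87,.022),(89,.02),(91,.018),(93,.016),(95,.014),(97,.013),(99,.012),(101,.011),(103,.010)])
```

```text
t 9.03 p [ 0.5607 -0.0402  0.1847] x [0.985 0.071 0.157] z [ 0.002  0.907 -0.421] j [ 0.25  0.65  0.3   1.61 -1.06  1.74 -0.54] w 0.0545 F [ 0.8 -0.4 -2. ] g 24.9
85 [-0.01, -0.02, 0.98, 0.01, 0.16, 0.1]
87 [-0.01, -0.02, 1.38, 0.03, 0.19, 0.12]
89 [-0.01, -0.02, 1.78, 0.04, 0.22, 0.13]
91 [-0.01, -0.02, 2.18, 0.06, 0.25, 0.15]
93 [-0.01, -0.02, 2.58, 0.08, 0.28, 0.16]
95 [-0.01, -0.02, 2.98, 0.09, 0.31, 0.18]
97 [-0.01, -0.02, 3.38, 0.12, 0.31, 0.18]
99 [-0.02, -0.02, 3.78, 0.14, 0.32, 0.19]
101 [-0.02, -0.02, 4.18, 0.16, 0.33, 0.19]
103 [-0.02, -0.02, 4.58, 0.18, 0.34, 0.2]
```

View pics/g3.png

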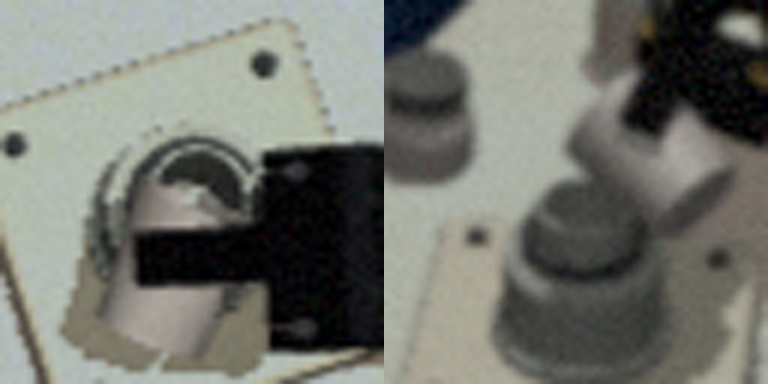

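The tipped cup's lip lies over the lower part of the bore (top crop ~(190,190)), with the jar and fingers clear in the side view. Pour slowly.

>>> drive_tool(
  series=[0,0,1,0.01,0.16,0.1,-1,0,0,1.4,0.03,0.19,0.12,-1,0,0,1.8,0.04,0.22,0.13,-1,0,0,2.2,0.06,0.25,0.15,-1,0,0,2.6,0.08,0.28,0.16,-1,0,0,3,0.09,0.31,0.18,-1,0,0,3.4,0.12,0.31,0.18,-1,0,0,3.8,0.14,0.32,0.19,-1,0,0,4.2,0.16,0.33,0.19,-1,0,0,4.6,0.18,0.34,0.2,-1],
)

```text
time: 9.97
ee_pos: [0.5701, -0.0386, 0.1705]
eef_rot: [0.838, -0.095, -0.059, -0.535]
ft_force: [-0.5, -0.1, -1.5]
width: 0.0549
grip_force: 24.8
```

>>> drive_tool(
  series=[0,0,0.4,0.03,0,0,-1,0,0,0.8,0.05,0,0,-1,0,0,1.2,0.07,-0.02,-0.01,-1,0,0,1.6,0.09,-0.04,-0.02,-1,0,0,2.2,0.12,-0.08,-0.03,-1,0,0,2.8,0.15,-0.1,-0.04,-1,0,0,3.4,0.18,-0.12,-0.05,-1,0,0,4.2,0.23,-0.14,-0.07,-1,0,0,5,0.27,-0.16,-0.08,-1,0,0,5.8,0.31,-0.2,-0.11,-1],
)

```text
time: 10.8
ee_pos: [0.584, -0.0404, 0.1769]
eef_rot: [0.787, -0.302, -0.191, -0.503]
ft_force: [-0.2, 0.0, -1.3]
width: 0.0547
grip_force: 24.8
```

>>> drive_tool(
  series=[0,0,0.8,0.05,-0.05,-0.04,-1,0,0,1.6,0.1,-0.1,-0.08,-1,0,0,2.4,0.15,-0.15,-0.12,-1,0,0,3,0.18,-0.18,-0.15,-1,0,0,3,0.18,-0.18,-0.15,-1,0,0,3,0.18,-0.18,-0.15,-1,0,0,3,0.18,-0.18,-0.15,-1],
)

```text
time: 11.38
ee_pos: [0.5941, -0.0459, 0.1801]
eef_rot: [0.741, -0.402, -0.255, -0.474]
ft_force: [-0.2, 0.5, -1.3]
width: 0.0542
grip_force: 24.8
```

Run:
```python
from pour import *
s=st(); t=camera("top"); sd=camera("side")
u,v=map(int,proj("top",M));a=crop(t,u,v,32,32,6);u,v=map(int,proj("side",M)); b=crop(sd,u,v,32,32,6)
cv2.imwrite("pics/g4.png",np.clip(np.hstack([a,b]).astype(float)*1.4,0,255).astype(np.uint8))
```

```text
t 11.38 p [ 0.5941 -0.0459  0.1801] x [ 0.548 -0.354 -0.758] z [ 0.003  0.907 -0.422] j [ 0.15  0.73  0.43  1.52 -1.15  1.81 -1.7 ] w 0.0542 F [-0.2  0.5 -1.3] g 24.8
```

View pics/g4.png

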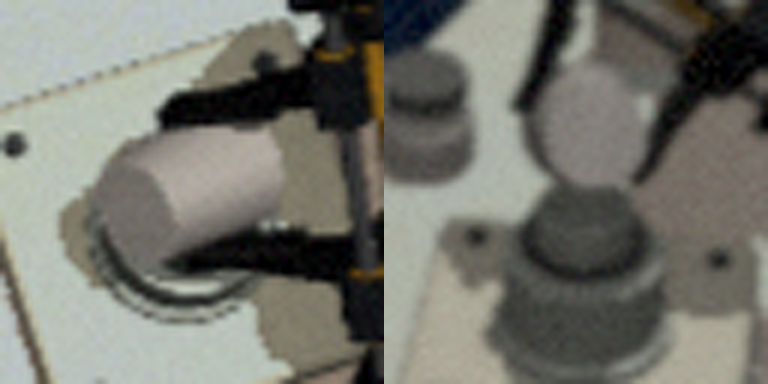

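No ball is visible on the housing; cup is inverted over the mouth. Roll back upright and return the cup.

Run:
```python
from pour import *
s=telemetry.read_state()
P=np.array([.575,-.06,.25]); Q=R.from_rotvec(np.radians(75)*z)*q
rows(P,Q)
s1={"ee_pos":P,"eef_rot":Q.as_quat()}; P2=np.array([.47,.20,.22]); rows(P2,q,s1)
s2={"ee_pos":P2,"eef_rot":q.as_quat()}; rows(np.array([.4676,.2069,.0437]),q,s2)
```

```text
row [ -0.02  -0.03 -14.38  -1.46  -0.39  -1.06] mm 73.80000000000001
row [ -0.    -0.   -15.    -2.    -2.68   6.21] mm 282.0
row [ 0.    0.    0.   -3.92 -0.06  2.02] mm 176.5
```

>>> drive_tool(
  series=[0,0,-0.5,-0.73,-0.2,-0.53,-1,0,0,-1.9,-1.46,-0.39,-1.06,-1,0,0,-3.3,-1.46,-0.39,-1.06,-1,0,0,-4.7,-1.46,-0.39,-1.06,-1,0,0,-6.1,-1.46,-0.39,-1.06,-1,0,0,-7.5,-1.46,-0.39,-1.06,-1,0,0,-9,-1.46,-0.39,-1.06,-1,0,0,-10.7,-1.46,-0.39,-1.06,-1,0,0,-12.5,-1.46,-0.39,-1.06,-1,0,0,-14.4,-1.46,-0.39,-1.06,-1],
)

```text
time: 12.32
ee_pos: [0.5753, -0.0602, 0.2502]
eef_rot: [0.84, 0.07, 0.046, -0.536]
ft_force: [0.3, 0.9, -0.3]
width: 0.0544
grip_force: 24.9
```

>>> drive_tool(
  series=[0,0,-1.4,-0.1,-0.2,0.4,-1,0,0,-2.8,-0.3,-0.5,1,-1,0,0,-4.2,-0.6,-0.8,1.7,-1,0,0,-5.6,-0.8,-1.1,2.4,-1,0,0,-7,-1,-1.4,3.1,-1,0,0,-8.4,-1.2,-1.7,3.8,-1,0,0,-9.8,-1.4,-2,4.5,-1,0,0,-11.2,-1.7,-2.3,5.2,-1,0,0,-12.6,-1.9,-2.6,5.8,-1,0,0,-13.9,-2,-2.68,6.2,-1],
)

```text
time: 13.15
ee_pos: [0.4781, 0.207, 0.2305]
eef_rot: [0.65, 0.537, 0.343, -0.415]
ft_force: [-0.1, -0.1, -1.1]
width: 0.0545
grip_force: 24.9
```

```bash
python3 - <<'E'
from pour import *
s=st(); t=camera("top"); sd=camera("side")
u,v=map(int,proj("top",M));a=crop(t,u,v,24,24,8);u,v=map(int,proj("top",s["ee_pos"])); b=crop(t,u,v,24,24,8)
g=crop(t,256,192,256,128,1.5); g=cv2.resize(g,(768,384))
cv2.imwrite("pics/g5.png",np.clip(np.vstack([np.hstack([a,b])[:, :768],g])[:600].astype(float)*1.4,0,255).astype(np.uint8)); print(a.shape,g.shape)
P=np.array([.4676,.2069,.0437]); rows(P+[0,0,.03],q); rows(P,q)
E
python3 -c "
import cv2;im=cv2.imread('pics/g5.png');print(im.shape)"
```

```text
t 13.15 p [0.4781 0.207  0.2305] x [0.188 0.414 0.891] z [ 0.     0.907 -0.421] j [ 0.06  0.26  0.04  2.03 -1.18  1.37  0.51] w 0.0545 F [-0.1 -0.1 -1.1] g 24.9
(384, 384, 3) (384, 768, 3)
row [-0.02 -0.02 -2.19 -3.53  0.42  1.64] mm 156.5
row [-0.02 -0.02 -2.19 -4.19  0.55  1.96] mm 186.5
(600, 768, 3)
```

View pics/g5.png

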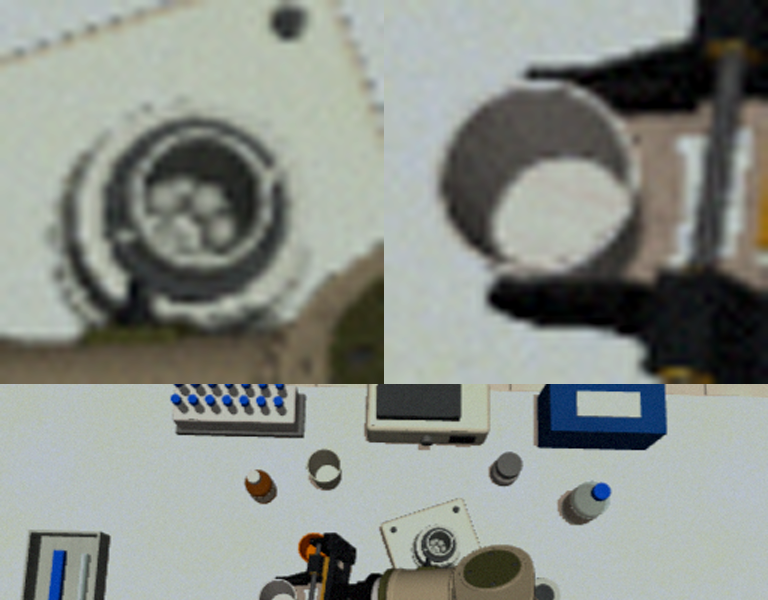

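Jar holds the balls (crop (185,215)), the cup is empty, nothing is spilled. The neck's pins show as light gaps at crop (270,185) and (120,235). Put the cup back.

>>> drive_tool(
  series=[0,0,-1.1,-0.8,0.1,0.4,-1,0,0,-2.2,-1.6,0.2,0.8,-1,0,0,-2.2,-2.4,0.3,1.2,-1,0,0,-2.2,-3,0.38,1.5,-1,0,0,-2.2,-3.53,0.42,1.64,-1,0,0,-2.2,-3.75,0.46,1.75,-1,0,0,-2.2,-3.95,0.5,1.84,-1,0,0,-2.2,-4.1,0.53,1.92,-1,0,0,-2.2,-4.19,0.55,1.96,-1,0,0,-2.2,-4.19,0.55,1.96,-1],
)

```text
time: 14.08
ee_pos: [0.4693, 0.204, 0.044]
eef_rot: [0.599, 0.594, 0.38, -0.38]
ft_force: [0.4, -0.3, -0.3]
width: 0.0547
grip_force: 24.9
```

Run:
```python
from h import *
st()
```

```text
t 14.08 p [0.4693 0.204  0.044 ] x [0.006 0.422 0.907] z [ 0.003  0.907 -0.422] j [ 0.18  0.62 -0.08  2.06 -1.25  1.19  1.07] w 0.0547 F [ 0.4 -0.3 -0.3] g 24.9
```

>>> drive_tool(
  series=[0,0,0,-0.015,0,0.007,-1,0,0,0,-0.03,0,0.013,-1,0,0,0,-0.03,0,0.013,-1,0,0,0,-0.03,0,0.013,0.3,0,0,0,-0.03,0,0.013,1,0,0,0,-0.03,0,0.013,1,0,0,0,-0.03,0,0.013,1,0,0,0,-0.03,0,0.013,1],
)

```text
time: 14.75
ee_pos: [0.4689, 0.2042, 0.0427]
eef_rot: [0.599, 0.594, 0.38, -0.381]
ft_force: [0.6, 0.3, 0.5]
width: 0.0757
grip_force: 0.0
```

>>> drive_tool(
  series=[0,0,0,0,0,-0.4,1,0,0,0,0,0,-1,1,0,0,0,0,0,-1.6,1,0,0,0,0,0,-2.4,1,0,0,0,0.5,0,-3.2,1,0,0,0,1.3,0,-4,1,0,0,0,2.2,0,-4.5,1,0,0,0,2.8,0,-5,1],
)

```text
time: 15.42
ee_pos: [0.469, 0.0696, 0.2313]
eef_rot: [0.599, 0.594, 0.38, -0.38]
ft_force: [1.4, -0.4, 0.1]
width: 0.0869
grip_force: 0.0
```

Run:
```python
from h import *
s=st()
for n,(x0,y0,x1,y1) in {"side":(236,236,280,282)}.items():
    g=np.mean([camera(n).astype(float) for _ in range(2)],0).mean(2)[y0:y1,x0:x1]
    q=cv2.resize(g.astype(np.float32),None,fx=4,fy=4,interpolation=cv2.INTER_CUBIC)
    N,l,st_,c=cv2.connectedComponentsWithStats((q<np.median(q)*.6).astype(np.uint8))
    for i in range(1,N):
        if st_[i,4]>100: print(n,((c[i]+.5)/4-.5+[x0,y0]).round(1),(st_[i]/4).round(1))
rows(np.array([.50,-.10,.30]),side(90,1))
# mouth centre from top picture (rim ring crop 196.5,200)
M=np.array([.598,-.039,.124]);u,v=map(int,proj("top",M)); print(onplane("top",u-24+(196.5+.5)/8-.5,v-24+200.5/8-.5,.124))
```

```text
t 15.42 p [0.469  0.0696 0.2313] x [0.006 0.422 0.907] z [ 0.004  0.907 -0.422] j [ 0.32  0.32  0.06  1.94 -1.02  1.56  0.77] w 0.0869 F [ 1.4 -0.4  0.1] g 0.0
side [257.  251.9] [  11.     8.8   21.    15.  1004.5]
side [256.2 266.2] [ 10.5  22.2  20.8  16.2 915.8]
row [  0.08 -12.99  -0.05  -0.28   0.76  -4.51] mm 183.29999999999998
[ 0.59810774 -0.03919874  0.124     ]
```

Cup stands in its old spot (same silhouette), mouth centre confirmed at (0.598,−0.039). Now to the collar, tool down.

>>> drive_tool(
  series=[0,-1.4,0,-0.28,0.76,-1,1,0,-2.8,0,-0.28,0.76,-2,1,0,-4.2,0,-0.28,0.76,-3,1,0,-5.6,0,-0.28,0.76,-4,1,0,-7,0,-0.28,0.76,-4.5,1,0,-8.4,0,-0.28,0.76,-4.5,1,0,-9.8,0,-0.28,0.76,-4.5,1,0,-11.2,0,-0.28,0.76,-4.5,1,0,-12.6,0,-0.28,0.76,-4.5,1,0,-13,0,-0.28,0.76,-4.5,1],
)

```text
time: 16.35
ee_pos: [0.4996, -0.0947, 0.2948]
eef_rot: [0.707, 0.708, -0.003, 0.001]
ft_force: [0.4, 1.6, 0.2]
width: 0.087
grip_force: 0.0
```

>>> drive_tool(
  series=[0,0,0,-0.7,0.1,1,1,0,0,0,-1.5,0.2,2,1,0,0,0,-2.2,0.3,3,1,0,0,0,-3,0.4,4,1,0,0,0,-3.7,0.5,4.8,1,0,0,0,-3.7,0.5,5,1,0,0,0,-3.7,0.5,5,1,0,0,0,-3.7,0.5,5,1],
)

```text
time: 17.02
ee_pos: [0.5152, -0.2464, 0.0911]
eef_rot: [0.71, 0.705, -0.003, -0.004]
ft_force: [0.7, 0.1, 0.1]
width: 0.0871
grip_force: 0.0
```

Run:
```python
from h import *
st(); C=np.array([.5198,-.2478,.027])
for Q in (side(90,1), R.from_rotvec([0,0,np.pi/2])*side(90,1), R.from_rotvec([0,0,-np.pi/2])*side(90,1)): rows(C,Q)
```

```text
t 17.02 p [ 0.5152 -0.2464  0.0911] x [0.007 1.    0.002] z [-0.01   0.002 -1.   ] j [ 0.22  0.36  0.17  1.78 -0.07  1.02  0.41] w 0.0871 F [0.7 0.1 0.1] g 0.0
row [-0.12 -0.03 -0.08 -0.04  0.13  1.6 ] mm 64.3
row [ -0.07  -0.11 -18.08  -0.04   0.13   1.6 ] mm 64.3
row [-0.11  0.07 17.92 -0.04  0.13  1.6 ] mm 64.3
```

>>> drive_tool(
  series=[-0.1,0,0,-0.04,0.13,0.5,1,-0.1,0,0,-0.04,0.13,0.9,1,-0.1,0,0,-0.04,0.13,1.25,1,-0.1,0,0,-0.04,0.13,1.5,1,-0.1,0,0,-0.04,0.13,1.6,1,-0.1,0,0,-0.04,0.13,1.6,0.5,-0.1,0,0,-0.04,0.13,1.6,0,-0.1,0,0,-0.04,0.13,1.6,-1,-0.1,0,0,-0.04,0.13,1.6,-1,-0.1,0,0,-0.04,0.13,1.6,-1],
  grip_force=8,
)

```text
time: 17.85
ee_pos: [0.5224, -0.2477, 0.0308]
eef_rot: [0.709, 0.705, 0.002, 0.002]
ft_force: [-1.9, 0.5, 5.3]
width: 0.0671
grip_force: 8.0
```

>>> drive_tool(
  series=[0,0,0,0,0,0,-1,0,0,0,0,0,0,-1,0,0,0,0,0,0,1,0,0,0,0,0,0,1,0,0,0,0,0,0,1,0,0,0,0,0,0,1],
)

```text
time: 18.35
ee_pos: [0.5221, -0.2475, 0.0298]
eef_rot: [0.709, 0.705, 0.002, 0.001]
ft_force: [0.0, -0.5, -0.5]
width: 0.0836
grip_force: 0.0
```

Run:
```python
from h import *
s=st(); C=np.array([.5198,-.2478,.027]); C[0]=s["ee_pos"][0]
rows(C,R.from_rotvec([0,0,-np.pi/2])*side(90,1))
```

```text
t 18.35 p [ 0.5221 -0.2475  0.0298] x [0.005 1.    0.001] z [ 0.004  0.001 -1.   ] j [ 0.23  0.44  0.16  1.81 -0.09  0.89  0.43] w 0.0836 F [ 0.  -0.5 -0.5] g 0.0
row [ 3.000e-02 -4.000e-02  1.794e+01 -1.000e-02 -0.000e+00  7.000e-02] mm 2.9
```

>>> drive_tool(
  series=[0,0,1.4,0,0,0.02,1,0,0,2.8,0,0,0.03,1,0,0,4.2,0,0,0.03,1,0,0,5.6,0,0,0.03,1,0,0,7,0,0,0.03,1,0,0,8.4,0,0,0.03,1,0,0,9.4,0,0,0.03,1,0,0,9.4,0,0,0.03,1],
)

```text
time: 19.02
ee_pos: [0.5221, -0.2474, 0.0286]
eef_rot: [0.932, 0.362, 0.002, 0.0]
ft_force: [1.0, -0.1, 0.2]
width: 0.0874
grip_force: 0.0
```

>>> drive_tool(
  series=[0,0,1.4,0,0,0,1,0,0,2.8,0,0,0,1,0,0,4.2,0,0,0,1,0,0,5.6,0,0,0,1,0,0,7,0,0,0,1,0,0,8,0,0,0,1,0,0,8.6,0,0,0,1,0,0,8.6,0,0,0,1],
)

```text
time: 19.68
ee_pos: [0.5221, -0.2474, 0.0286]
eef_rot: [1.0, -0.002, 0.002, -0.0]
ft_force: [0.0, -0.4, -0.4]
width: 0.0872
grip_force: 0.0
```

>>> drive_tool(
  series=[0,0,0,0,0,0,0.4,0,0,0,0,0,0,0,0,0,0,0,0,0,-1,0,0,0,0,0,0,-1,0,0,0,0,0,0,-1,0,0,0,0,0,0,-1,0,0,0,0,0,0,-1,0,0,0,0,0,0,-1],
  grip_force=35,
)

```text
time: 20.35
ee_pos: [0.522, -0.2477, 0.0287]
eef_rot: [1.0, -0.003, 0.002, -0.0]
ft_force: [-1.4, -0.4, -0.1]
width: 0.0663
grip_force: 35.1
```

Run:
```python
from h import *
s=st()
m=R.from_quat(s["eef_rot"]).as_matrix(); print(m.round(3))
```

```text
t 20.35 p [ 0.522  -0.2477  0.0287] x [ 1.    -0.005  0.004] z [ 0.004  0.001 -1.   ] j [-0.02  0.48  0.48  1.82 -0.28  0.9  -1.  ] w 0.0663 F [-1.4 -0.4 -0.1] g 35.1
[[ 1.    -0.005  0.004]
 [-0.005 -1.     0.001]
 [ 0.004 -0.001 -1.   ]]
```

>>> drive_tool(
  series=[0,0,0,0,0,-0.6,-1,0,0,0,0,0,-1.5,-1,0,0,0,0.2,-0.5,-2.4,-1,0,0,0,0.6,-1.2,-3.2,-1,0,0,0,0.9,-2,-3.8,-1,0,0,0,1.2,-3,-3.9,-1,0,0,0,1.6,-4,-3.9,-1,0,0,0,1.8,-4.8,-3.9,-1,0,0,0,1.9,-5.2,-3.9,-1,0,0,0,1.9,-5.22,-3.9,-1],
)

```text
time: 21.18
ee_pos: [0.5992, -0.0328, 0.1846]
eef_rot: [1.0, 0.001, 0.002, -0.002]
ft_force: [-0.2, -0.4, -2.4]
width: 0.0664
grip_force: 35.1
```

Run:
```python
from h import *
s=st(); rows(np.array([.598,-.039,.158]),R.from_quat([1,0,0,0]))
```

```text
t 21.18 p [ 0.5992 -0.0328  0.1846] x [1.    0.003 0.003] z [ 0.003  0.003 -1.   ] j [-0.37  0.33  0.43  1.63 -0.15  1.21 -1.47] w 0.0664 F [-0.2 -0.4 -2.4] g 35.1
row [-0.04 -0.04  0.03 -0.03  0.16  0.66] mm 27.3
```

>>> drive_tool(
  series=[0,0,0,-0.03,0.16,0.3,-1,0,0,0,-0.03,0.16,0.6,-1,0,0,0,-0.03,0.16,0.66,-1,0,0,0,-0.03,0.16,0.66,-1,0,0,0,-0.03,0.16,0.66,-1],
)

```text
time: 21.6
ee_pos: [0.597, -0.0468, 0.1584]
eef_rot: [1.0, -0.003, 0.002, -0.0]
ft_force: [0.8, 0.1, -1.6]
width: 0.0664
grip_force: 35.1
```

Run:
```python
from h import *
s=st(); rows(np.array([.598,-.039,.158]),R.from_quat([1,0,0,0]))
t=camera("top"); sd=camera("side")
E=np.array([.598,-.039,.13]);out=[]
for n,im in(("top",t),("side",sd)):
    u,v=map(int,proj(n,E)); out.append(crop(im,u,v,28,28,8))
cv2.imwrite("pics/g6.png",np.clip(np.hstack(out).astype(float)*1.4,0,255).astype(np.uint8)[:, :800])
```

```text
t 21.6 p [ 0.597  -0.0468  0.1584] x [ 1.    -0.007  0.003] z [ 0.003  0.001 -1.   ] j [-0.35  0.35  0.44  1.67 -0.16  1.16 -1.45] w 0.0664 F [ 0.8  0.1 -1.6] g 35.1
row [-0.01 -0.04 -0.08  0.02 -0.2   0.01] mm 7.9
```

>>> drive_tool(
  series=[0,0,0,0.02,-0.1,0,-1,0,0,0,0.02,-0.2,0,-1,0,0,0,0.02,-0.2,0,-1,0,0,0,0.02,-0.2,0,-1,0,0,0,0.02,-0.2,0,-1],
)

```text
time: 22.12
ee_pos: [0.5983, -0.0375, 0.1589]
eef_rot: [1.0, -0.002, 0.002, -0.0]
ft_force: [0.5, 0.0, -1.4]
width: 0.0664
grip_force: 35.1
```

>>> drive_tool(
  series=[0,0,0,0,0,0.05,-1,0,0,0,0,0,0.1,-1,0,0,0,0,0,0.15,-1,0,0,0,0,0,0.2,-1,0,0,0,0,0,0.25,-1,0,0,0,0,0,0.25,-1,0,0,0,0,0,0.25,-1],
)

```text
time: 22.7
ee_pos: [0.5982, -0.0377, 0.1486]
eef_rot: [1.0, -0.003, 0.002, -0.0]
ft_force: [-0.5, 1.1, -1.1]
width: 0.0663
grip_force: 35.1
```

Run:
```python
from h import *
s=st(); print("torque",s["torque"].round(2))
```

```text
t 22.7 p [ 0.5982 -0.0377  0.1486] x [ 1.    -0.005  0.004] z [ 0.004  0.001 -1.   ] j [-0.36  0.36  0.43  1.68 -0.16  1.14 -1.46] w 0.0663 F [-0.5  1.1 -1.1] g 35.1
torque [ 0.05  0.05 -0.03]
```

The collar is over the lead-in without contact. Continue down to the pins.

>>> drive_tool(
  series=[0,0,0,0,0,0.04,-1,0,0,0,0,0,0.08,-1,0,0,0,0,0,0.12,-1,0,0,0,0,0,0.16,-1,0,0,0,0,0,0.2,-1,0,0,0,0,0,0.22,-1,0,0,0,0,0,0.22,-1,0,0,0,0,0,0.22,-1],
)

```text
time: 23.37
ee_pos: [0.5982, -0.0382, 0.1399]
eef_rot: [1.0, -0.003, 0.002, -0.0]
ft_force: [-2.6, -4.0, 0.3]
width: 0.0663
grip_force: 35.2
```

Run:
```python
from h import *
s=st(); print("torque",s["torque"].round(2))
```

```text
t 23.37 p [ 0.5982 -0.0382  0.1399] x [ 1.    -0.006  0.004] z [ 0.004  0.    -1.   ] j [-0.36  0.37  0.43  1.68 -0.17  1.12 -1.46] w 0.0663 F [-2.6 -4.   0.3] g 35.2
torque [-0.8   0.44  0.03]
```

>>> drive_tool(
  series=[0,0,0,-0.02,0.03,0,-1,0,0,0,-0.02,0.03,0.03,-1,0,0,0,-0.02,0.03,0.06,-1,0,0,0,-0.02,0.03,0.06,-1,0,0,0,-0.02,0.03,0.06,-1],
)

```text
time: 23.78
ee_pos: [0.5981, -0.0385, 0.1387]
eef_rot: [1.0, -0.002, 0.003, -0.001]
ft_force: [-3.1, -0.6, 9.2]
width: 0.0663
grip_force: 35.3
```

Run:
```python
from h import *
s=st(); print("torque",s["torque"].round(2))
```

```text
t 23.78 p [ 0.5981 -0.0385  0.1387] x [ 1.    -0.005  0.006] z [ 0.006  0.001 -1.   ] j [-0.36  0.37  0.43  1.69 -0.17  1.12 -1.46] w 0.0663 F [-3.1 -0.6  9.2] g 35.3
torque [-0.16  0.85  0.24]
```

On the pins (Fz 9 N). Turn with light pressure, watching for the drop.

>>> drive_tool(
  series=[0,0,-0.4,-0.02,0,0.02,-1,0,0,-0.8,-0.02,0,0.02,-1,0,0,-1.2,-0.02,0,0.02,-1,0,0,-1.6,-0.02,0,0.02,-1,0,0,-2,-0.02,0,0.02,-1,0,0,-2.4,-0.02,0,0.02,-1,0,0,-2.8,-0.02,0,0.02,-1,0,0,-3.2,-0.02,0,0.02,-1,0,0,-3.6,-0.02,0,0.02,-1,0,0,-4,-0.02,0,0.02,-1],
  grip_force=45,
)

```text
time: 24.62
ee_pos: [0.5962, -0.0388, 0.1365]
eef_rot: [0.985, 0.172, 0.001, -0.0]
ft_force: [-4.2, -3.6, 3.0]
width: 0.0666
grip_force: 45.2
```

It dropped 2 mm with the force falling: probably engaged. Press down to test.

>>> drive_tool(
  series=[0,0,0,0,0,0.03,-1,0,0,0,0,0,0.06,-1,0,0,0,0,0,0.08,-1,0,0,0,0,0,0.08,-1,0,0,0,0,0,0.08,-1],
)

```text
time: 25.03
ee_pos: [0.5966, -0.0385, 0.1356]
eef_rot: [0.985, 0.171, 0.002, -0.001]
ft_force: [-12.1, 0.2, 21.2]
width: 0.0663
grip_force: 45.4
```

Run:
```python
from h import *
s=st(); print("torque",s["torque"].round(2))
```

```text
t 25.03 p [ 0.5966 -0.0385  0.1356] x [0.942 0.336 0.005] z [ 0.004  0.002 -1.   ] j [-0.31  0.36  0.37  1.69 -0.15  1.11 -1.13] w 0.0663 F [-12.1   0.2  21.2] g 45.4
torque [-0.17  2.58 -0.49]
```

Resisted with Fx −12 N and a turn-opposing moment: overturned within the keyway and off-centre. Relax both.

>>> drive_tool(
  series=[0,0,0.2,-0.02,-0.006,-0.04,-1,0,0,0.4,-0.035,-0.012,-0.04,-1,0,0,0.5,-0.035,-0.012,-0.04,-1,0,0,0.5,-0.035,-0.012,-0.04,-1],
)

```text
time: 25.37
ee_pos: [0.5966, -0.0385, 0.1357]
eef_rot: [0.989, 0.149, 0.004, 0.0]
ft_force: [5.5, -1.6, 0.6]
width: 0.0663
grip_force: 45.2
```

Run:
```python
from h import *
s=st(); print("torque",s["torque"].round(2))
```

```text
t 25.37 p [ 0.5966 -0.0385  0.1357] x [0.956 0.295 0.007] z [ 0.007  0.001 -1.   ] j [-0.32  0.36  0.38  1.69 -0.15  1.11 -1.17] w 0.0663 F [ 5.5 -1.6  0.6] g 45.2
torque [-0.24 -1.27 -0.3 ]
```

>>> drive_tool(
  series=[0.08,-0.08,0,0.012,0.004,0,-1,0.04,-0.08,0,0.012,0.004,0.03,-1,0.04,-0.08,0,0.012,0.004,0.06,-1,0.04,-0.08,0,0.012,0.004,0.06,-1,0.04,-0.08,0,0.012,0.004,0.06,-1],
)

```text
time: 25.78
ee_pos: [0.5967, -0.0386, 0.1333]
eef_rot: [0.989, 0.149, -0.0, -0.001]
ft_force: [5.2, 0.1, 3.0]
width: 0.0666
grip_force: 45.3
```

Run:
```python
from h import *
s=st(); print("torque",s["torque"].round(2))
```

```text
t 25.78 p [ 0.5967 -0.0386  0.1333] x [ 0.955  0.295 -0.   ] z [-0.001  0.002 -1.   ] j [-0.31  0.37  0.37  1.69 -0.15  1.11 -1.17] w 0.0666 F [5.2 0.1 3. ] g 45.3
torque [-0.16 -1.37 -0.3 ]
```

It now goes down freely. Continue to home.

>>> drive_tool(
  series=[0,0,0.2,0.012,0.004,0.02,-1,0,0,0.2,0.012,0.004,0.04,-1,0,0,0.2,0.012,0.004,0.06,-1,0,0,0.2,0.012,0.004,0.08,-1,0,0,0.2,0.012,0.004,0.08,-1,0,0,0.2,0.012,0.004,0.08,-1],
)

```text
time: 26.28
ee_pos: [0.5969, -0.0385, 0.1306]
eef_rot: [0.99, 0.141, -0.001, -0.001]
ft_force: [-0.2, 0.4, 10.7]
width: 0.0664
grip_force: 45.3
```

Run:
```python
from h import *
s=st(); print("torque",s["torque"].round(2))
```

```text
t 26.28 p [ 0.5969 -0.0385  0.1306] x [ 0.96   0.279 -0.001] z [-0.002  0.003 -1.   ] j [-0.32  0.37  0.38  1.69 -0.15  1.11 -1.18] w 0.0664 F [-0.2  0.4 10.7] g 45.3
torque [-0.12 -0.3  -0.17]
```

>>> drive_tool(
  series=[0,0,0,0,0,0.02,-1,0,0,0,0,0,0.04,-1,0,0,0,0,0,0.04,-1,0,0,0,0,0,0.04,-1,0,0,0,0,0,0.04,-1],
)

```text
time: 26.7
ee_pos: [0.5969, -0.0386, 0.1305]
eef_rot: [0.99, 0.141, -0.001, -0.002]
ft_force: [-6.7, 0.7, 24.1]
width: 0.0663
grip_force: 45.4
```

Run:
```python
from h import *
s=st(); print("torque",s["torque"].round(2))
```

```text
t 26.7 p [ 0.5969 -0.0386  0.1305] x [ 0.96   0.279 -0.001] z [-0.002  0.003 -1.   ] j [-0.32  0.37  0.38  1.69 -0.15  1.11 -1.18] w 0.0663 F [-6.7  0.7 24.1] g 45.4
torque [ 0.02  1.21 -0.19]
```

Run:
```python
from h import *
t=camera("top"); sd=camera("side"); out=[]
for n,im,e in(("side",sd,[.598,-.039,.11]),("top",t,[.55,.08,.1])):
    u,v=map(int,proj(n,np.array(e))); k=12 if n=="side" else 4; w=16*12//k
    out.append(crop(im,u,v,w,w,k))
im=np.hstack(out).astype(float)*1.4
o=(proj("side",np.array([.598,-.039,.11])).astype(int)-16)
for z,rad,c in((.102,.033,(0,0,255)),(.130,.033,(0,0,255)),(.112,.033,(255,0,0)),(.14,.033,(255,0,0)),(.095,.04,(0,255,0))):
    p=((circ("side",[.5975,-.038],z,rad)-o+.5)*12).astype(np.int32); im=np.ascontiguousarray(im); cv2.polylines(im,[p],True,c,1)
cv2.imwrite("pics/g7.png",np.clip(im,0,255).astype(np.uint8))
```

```text
(no output)
```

View pics/g7.png

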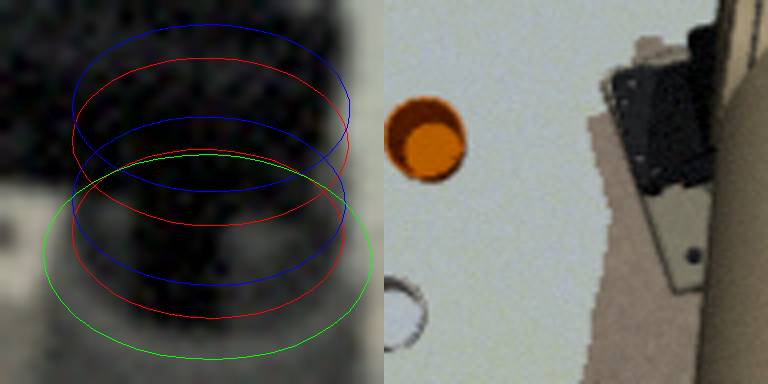

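The collar's dark lower edge (~(205,325) in the crop) matches the home outline, not the "on the pins" one, and the cup stands on the bench. The force rises against a hard stop at the home height. Handing in while pressing.

```bash
python3 -c "
from bench import r
print(r.close_job())"
```

```text
the job is handed in; nothing more can be done
None
```

I handed the job in at about 27 s with the collar pushed home and held at about 24 N. The empty cup is upright back in its place. The camera showed balls in the jar and none spilled, but I couldn't count all five there.

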